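# Put the mixed-up sample bottles back in their own drip dishes

### The job

The four sample bottles on the lab bench stand in each other's drip dishes: change them round so that each stands upright in the dish of its own cap's colour. The empty grey dish is the free spot for a bottle on the way and must be empty again at the end. Never stand a bottle on the bare bench, tip it over or drop it into a dish, and leave the measuring cylinder standing where it is.

Things in the scene. Friction and masses are not known exactly. Their poses are not given: they have to be found in the camera images.
- bottle_red: loose amber glass sample bottle with a red cap and a red stripe on its paper label, about 0.15 to 0.31 kg, 106 mm tall in all: body 54 mm wide up to 55 mm, shoulder narrowing to a 28 mm wide neck at 70 mm, round cap 38 mm wide from 78 to 106 mm, good to grip. Origin: centre of its underside; z up along the bottle. At the start it stands in a dish of another colour
- bottle_yellow: loose amber glass sample bottle with a yellow cap and a yellow stripe on its paper label, about 0.15 to 0.31 kg, 106 mm tall in all: body 54 mm wide up to 55 mm, shoulder narrowing to a 28 mm wide neck at 70 mm, round cap 38 mm wide from 78 to 106 mm, good to grip. Origin: centre of its underside; z up along the bottle. At the start it stands in a dish of another colour
- bottle_green: loose amber glass sample bottle with a green cap and a green stripe on its paper label, about 0.15 to 0.31 kg, 106 mm tall in all: body 54 mm wide up to 55 mm, shoulder narrowing to a 28 mm wide neck at 70 mm, round cap 38 mm wide from 78 to 106 mm, good to grip. Origin: centre of its underside; z up along the bottle. At the start it stands in a dish of another colour
- bottle_blue: loose amber glass sample bottle with a blue cap and a blue stripe on its paper label, about 0.15 to 0.31 kg, 106 mm tall in all: body 54 mm wide up to 55 mm, shoulder narrowing to a 28 mm wide neck at 70 mm, round cap 38 mm wide from 78 to 106 mm, good to grip. Origin: centre of its underside; z up along the bottle. At the start it stands in a dish of another colour
- dish_red: red plastic drip dish, round, fixed to the bench, 94 mm wide outside, 82 mm wide inside; its flat floor lies 10 mm and its lip 16 mm above the bench. Origin: centre of its underside, on the bench; z up. Home of the bottle with the red cap; another bottle stands in it at the start
- dish_yellow: yellow plastic drip dish, round, fixed to the bench, 94 mm wide outside, 82 mm wide inside; its flat floor lies 10 mm and its lip 16 mm above the bench. Origin: centre of its underside, on the bench; z up. Home of the bottle with the yellow cap; another bottle stands in it at the start
- dish_green: green plastic drip dish, round, fixed to the bench, 94 mm wide outside, 82 mm wide inside; its flat floor lies 10 mm and its lip 16 mm above the bench. Origin: centre of its underside, on the bench; z up. Home of the bottle with the green cap; another bottle stands in it at the start
- dish_blue: blue plastic drip dish, round, fixed to the bench, 94 mm wide outside, 82 mm wide inside; its flat floor lies 10 mm and its lip 16 mm above the bench. Origin: centre of its underside, on the bench; z up. Home of the bottle with the blue cap; another bottle stands in it at the start
- dish_grey: grey plastic drip dish, round, fixed to the bench, 94 mm wide outside, 82 mm wide inside; its flat floor lies 10 mm and its lip 16 mm above the bench. Origin: centre of its underside, on the bench; z up. Empty at the start: the free spot
- measuring_cylinder: loose glass measuring cylinder, 160 mm tall, 28 mm wide tube (34 mm at the mouth) on a white round foot 60 mm wide and 10 mm high; stands to the left of the dishes. Origin: centre of its underside; z up. To be left alone

How it is judged:
By the outcome, as a careful person would: the job done as asked, in the order asked, and still so for the second after the job is handed in, with the robot touching nothing.
It also fails if it takes over 115 s, if anything falls off the work surface, if the arm or the gripper's body presses on something with over 40 N, if the wrist force passes 120 N, or if a joint passes its speed limit or range.

### The arm

A 6-joint arm with a two-finger parallel gripper is mounted at the origin on the work surface. World frame = base frame: x ahead of the robot, y to its left, z up, the work surface at z = 0. Lengths are in m, angles in rad, forces in N, time in s.
With the tool pointing down it reaches from about 0.35 to 0.8 m from the base axis. Payload 7.3 kg.
Tool frame: the origin (TCP) lies at the very end of the fingers, on their centre line; the grasp point (between the pads) lies 19 mm behind it; z points along the fingers, y is the line along which they close (so a half turn about z gives the same grasp; the last joint's range is limited). The gripper opens to 85 mm and grips with 20 to 120 N. Pads are 22 mm wide; open, the fingers measure 114 mm over their backs; the gripper's body (76 mm by 85 mm) begins 54 mm behind the grasp point. The pads swing forward as they close: fully open they stand 13 mm farther back than shut.
Start: joints at [0.966, 0.342, 1.524, -0, 1.275, -0.146], TCP at [0.232, 0.471, 0.231] pointing down, gripper open.
Joint ranges: [-2.53, 2.53], [-0.77, 2.02], [0.04, 2.7], [-1, 4.14], [0.28, 2.66], [-3.11, 3.11]. Speed limits (rad/s): [2.57, 2.57, 3.14, 3.14, 3.14, 3.14].

### API

Orientations are given as a unit quaternion [x, y, z, w].
In Python, from bench import * gives the robot as it stands. Calls block until the motion is done:
- move_to(position, orientation): joint-space move of the TCP to a pose.
- move_linear(position, vel=0.15, ori=None): straight line of the TCP; ori=None keeps the orientation; vel is the mean speed in m/s.
- set_joints(angles): joint-space move.
- release() and close(squeeze=None): open the fingers fully, or close them until they stop; squeeze is the grip in N (None keeps the last).
- sleep(seconds).
- solve_ik(position, orientation): joint angles nearest the present ones, or None.
- observe(): the state.
- read_camera(name): name is "side" or "top"; returns a dict with "color" (384x512x3 uint8, red, green, blue), "depth" (384x512 float32, m along the optical axis (not along the pixel's ray), 0 where there is no reading), "K" (3x3 intrinsics, pixels), "extrinsics" (4x4, takes a point from camera to world coordinates). Camera axes: x right, y down, z forward; pixel columns grow to the right and rows downward; lengths in m; the calibration is good to about 2 mm. A picture is of the moment at which its call begins.
A pose or a line that the arm cannot do raises PlanningError and nothing moves.
- close_job(): hands the job in; it is judged then, once.
The state is a dict: "t": time; "q": joint angles; "dq": joint speeds; "tau": joint torques, N m; "position": TCP position; "tcp_rot": TCP orientation; "ft_force": force on the tool from outside, world axes, zero at the start; "moment": the same for the moment, N m; "opening": finger opening in m; "gripper_force": force on a finger pad.
Only numpy, scipy, OpenCV 4.12 (cv2) and the standard library are available. Lean on these libraries where they do the work, as an engineer would, in place of code of your own. Each camera call takes 0.05 s, during which the arm holds its last target. There are 200 camera calls.

## Working session

There is one attempt and no reset: what is moved stays moved. The work goes in short steps, each a Python script; the robot and the scene stay as the last script left them, time stands still between calls to the robot, and variables do not carry over. Pictures are saved under pics/ and viewed, at most 14 in all, crops included, and the job is handed in when it is done.

```bash
mkdir -p pics
python3 - <<'E'
from bench import *
import cv2
for n in ("top","side"):
    c=read_camera(n); cv2.imwrite(f"pics/{n}0.png",c["color"][:,:,::-1])
    print(n,c["K"].tolist(),c["extrinsics"].round(3).tolist())
s=observe();print(s["tcp_rot"],s["opening"],s["t"])
E
```

```text
top [[387.2937118309234, 0.0, 252.21130002879428], [0.0, 387.2937118309234, 195.7923676418947], [0.0, 0.0, 1.0]] [[0.027, -0.976, 0.215, 0.362], [-1.0, -0.026, 0.01, 0.04], [-0.004, -0.215, -0.977, 0.952], [0.0, 0.0, 0.0, 1.0]]
side [[390.43968726551077, 0.0, 257.5756021308728], [0.0, 390.43968726551077, 193.64868282656585], [0.0, 0.0, 1.0]] [[-0.996, -0.074, 0.056, 0.494], [-0.091, 0.634, -0.768, 0.731], [0.021, -0.77, -0.638, 0.632], [0.0, 0.0, 0.0, 1.0]]
[ 2.27383207e-01  9.73805135e-01 -6.16382358e-04 -2.37225847e-04] 0.08566611255977119 0.1
```

View pics/top0.png

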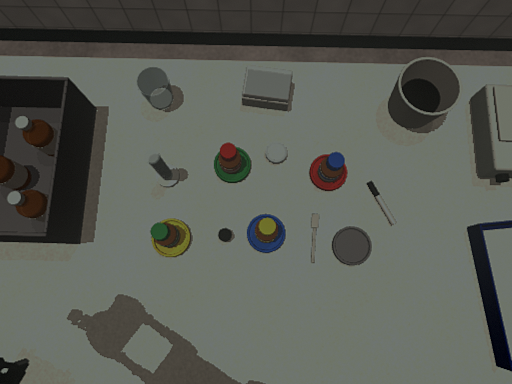

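View pics/side0.png

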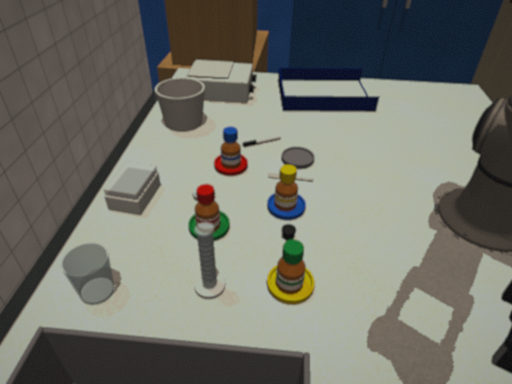

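The top view shows the green dish with the red bottle at (232,165), the red dish with blue at (328,172), the blue dish with yellow at (266,233), the yellow dish with green at (171,237), the empty grey dish at (351,246) and the cylinder's foot at (168,180). The side view shows the same arrangement, with everything upright.

```bash
cat > h.py <<'E'
from bench import *
import numpy as np, cv2
HUE={"red":(174,6),"yellow":(22,35),"green":(45,85),"blue":(105,130)}
def world(c,z=None):
    """per-pixel world points, from depth, or by casting rays on plane z"""
    h,w=c["depth"].shape; v,u=np.mgrid[:h,:w]
    r=np.stack([u,v,np.ones_like(u)],-1)@np.linalg.inv(c["K"]).T
    R,t=c["extrinsics"][:3,:3],c["extrinsics"][:3,3]
    d=r@R.T
    s=c["depth"] if z is None else (z-t[2])/d[...,2]
    return d*s[...,None]+t
def mask(c,k):
    H,S,V=cv2.split(cv2.cvtColor(c["color"],cv2.COLOR_RGB2HSV)); a,b=HUE[k]
    m=(H>=a)&(H<=b) if a<b else (H>=a)|(H<=b)
    return m&(S>(150 if k=="red" else 110))&(V>40)
def fit(P): 
    (x,y),r=cv2.minEnclosingCircle(P[:,:2].astype(np.float32)); return np.array([x,y,r]).round(4)
def measure(name):
    c=read_camera(name); W=world(c); out={}
    roi=(abs(W[...,1])<.4)&(W[...,0]>.25)&(W[...,0]<.65)
    for k in HUE:
        m=mask(c,k)&roi
        for part,lo,hi,z in (("dish",.008,.025,.016),("cap",.109,.13,.116)):
            b=(m&(W[...,2]>lo)&(W[...,2]<hi)).astype(np.uint8)
            n,L,st,_=cv2.connectedComponentsWithStats(b,connectivity=8)
            if n<2: continue
            b=L>0 if part=="dish" else L==1+st[1:,4].argmax()
            if part=="dish": b=np.isin(L,1+np.flatnonzero(st[1:,4]>15))
            out[part,k]=fit(world(c,z)[b]),int(b.sum()),W[b][:,2].mean().round(4)
    m=roi&(W[...,2]>.008)&(W[...,2]<.025)&(c["color"].astype(int).ptp(-1)<25 if hasattr(np.ndarray,"ptp") else np.ptp(c["color"].astype(int),-1)<25)&(c["color"].max(-1)<130)
    n,L,st,_=cv2.connectedComponentsWithStats(m.astype(np.uint8)); i=1+st[1:,4].argmax()
    out["dish","grey"]=fit(world(c,.016)[L==i]),int(st[i,4]),W[L==i][:,2].mean().round(4)
    return out
E
python3 - <<'E'
from h import *
for n in("top","side"):
    for k,v in measure(n).items(): print(n,k,v)
E
```

```text
Traceback (most recent call last):
  File "h.py", line 30, in measure
    m=roi&(W[...,2]>.008)&(W[...,2]<.025)&(c["color"].astype(int).ptp(-1)<25 if hasattr(np.ndarray,"ptp") else np.ptp(c["color"].astype(int),-1)<25)&(c["color"].max(-1)<130)
                                           ^^^^^^^^^^^^^^^^^^^^^^^^^^
AttributeError: `ptp` was removed from the ndarray class in NumPy 2.0. Use np.ptp(arr, ...) instead.
```

```bash
sed -i 's/(c\["color"\].astype(int).ptp.*else np.ptp(c\["color"\].astype(int),-1)<25)/(np.ptp(c["color"].astype(int),-1)<25)/' h.py
python3 - <<'E'
from h import *
for n in("top","side"):
    for k,v in measure(n).items(): print(n,k,v)
E
```

```text
top ('dish', 'red') (array([ 0.6332, -0.1383,  0.046 ]), 364, np.float64(0.0129))
top ('cap', 'red') (array([0.6458, 0.1073, 0.0172]), 97, np.float64(0.1164))
top ('dish', 'yellow') (array([0.4602, 0.2441, 0.0466]), 566, np.float64(0.013))
top ('cap', 'yellow') (array([0.4795, 0.0151, 0.0191]), 228, np.float64(0.1163))
top ('dish', 'green') (array([0.643 , 0.1039, 0.0449]), 287, np.float64(0.0132))
top ('cap', 'green') (array([0.4623, 0.2485, 0.0184]), 222, np.float64(0.1164))
top ('dish', 'blue') (array([0.4767, 0.0146, 0.0463]), 619, np.float64(0.0129))
top ('cap', 'blue') (array([ 0.6329, -0.1373,  0.0187]), 201, np.float64(0.1162))
top ('dish', 'grey') (array([ 0.4531, -0.1926,  0.0475]), 1148, np.float64(0.0121))
side ('dish', 'red') (array([ 0.6264, -0.1269,  0.047 ]), 191, np.float64(0.0129))
side ('cap', 'red') (array([0.6457, 0.1135, 0.0202]), 95, np.float64(0.1151))
side ('dish', 'yellow') (array([0.4607, 0.2498, 0.0484]), 737, np.float64(0.0128))
side ('cap', 'yellow') (array([0.4791, 0.0192, 0.0232]), 164, np.float64(0.1157))
side ('dish', 'green') (array([0.6289, 0.1087, 0.0421]), 221, np.float64(0.0126))
side ('cap', 'green') (array([0.4625, 0.2529, 0.0218]), 282, np.float64(0.1156))
side ('dish', 'blue') (array([0.476 , 0.0226, 0.0484]), 412, np.float64(0.0128))
side ('cap', 'blue') (array([ 0.6332, -0.1297,  0.0232]), 103, np.float64(0.1155))
side ('dish', 'grey') (array([ 0.4493, -0.1864,  0.051 ]), 513, np.float64(0.0123))
```

The top view gives clean fits, and the side agrees within a few mm. I'll move the yellow bottle to the grey dish first, then check.

```bash
cat >> h.py <<'E'
DOWN=[0,1,0,0]; ZG=.080; ZT=.235
def carry(src,dst):
    x,y=src; X,Y=dst
    p=observe()["position"]
    if p[2]<ZT-.01: move_linear([p[0],p[1],ZT],.25)
    move_to([x,y,ZT],DOWN); move_linear([x,y,ZG],.15); close(40); s=observe()
    print("grip",s["opening"],s["gripper_force"])
    move_linear([x,y,ZT],.15)
    s=observe()
    print("held",s["opening"],s["gripper_force"],"Fz",s["ft_force"][2])
    if s["opening"]<.03: raise SystemExit("lost")
    move_linear([X,Y,ZT],.2); move_linear([X,Y,ZG+.012],.15)
    sleep(.2); f0=observe()["ft_force"][2]
    z=ZG+.012
    while z>ZG-.003:
        z-=.002 if z>ZG+.0035 else .0007
        move_linear([X,Y,z],.03); f=observe()["ft_force"][2]
        if f-f0>1.2: break
    print("set at",round(z-ZG,4),"dF",round(f-f0,2))
    release(); move_linear([X,Y,ZT],.15); print("t",observe()["t"])
E
python3 - <<'E'
from h import *
s=observe();p=s["position"]
carry((.4795,.0152),(.4531,-.1926))
c=read_camera("side"); cv2.imwrite("pics/side1.png",c["color"][:,:,::-1])
print({k:v[0] for k,v in measure("top").items()})
E
```

```text
grip 0.03734900273711814 39.76085007190704
held 0.03719383472665315 40.25703549385071 Fz -2.398344618267881
set at 0.01 dF 1.46
t 9.4
{('dish', 'red'): array([ 0.6323, -0.1383,  0.0461]), ('cap', 'red'): array([0.647 , 0.1074, 0.0174]), ('dish', 'yellow'): array([0.4602, 0.2441, 0.0466]), ('cap', 'yellow'): array([ 0.4524, -0.1924,  0.0194]), ('dish', 'green'): array([0.643 , 0.1039, 0.0449]), ('cap', 'green'): array([0.4623, 0.2485, 0.0184]), ('dish', 'blue'): array([0.4768, 0.015 , 0.0463]), ('cap', 'blue'): array([ 0.6329, -0.1375,  0.0186]), ('dish', 'grey'): array([ 0.4522, -0.1926,  0.0472])}
```

View pics/side1.png

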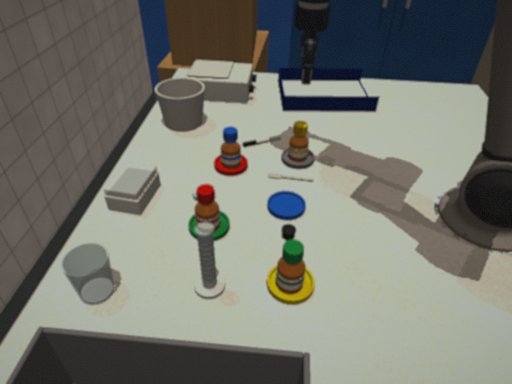

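The yellow bottle stands upright in the grey dish at (299,155), and the blue dish at (286,205) is empty. But the contact check triggered 10 mm too high, on motion transients. I'll fix it by settling before each reading and only believing contact near the known floor height.

```bash
python3 - <<'E'
s=open("h.py").read()
a=s.index("    sleep(.2); f0"); b=s.index('    print("set at"')
s=s[:a]+'''    move_linear([X,Y,ZG+.003],.04); f0=fz(); z=ZG+.003
    while z>ZG-.002:
        z-=.0007; move_linear([X,Y,z],.02); f=fz()
        if f-f0>1.2: break
'''+s[b:]
s=s.replace("DOWN=",'''def fz():
    sleep(.15); v=[]
    for _ in range(5): sleep(.02); v.append(observe()["ft_force"][2])
    return float(np.mean(v))
DOWN=''',1)
open("h.py","w").write(s)
E
python3 - <<'E'
from h import *
carry((.6329,-.1374),(.4768,.015))
print({k:v[0] for k,v in measure("top").items()})
E
```

```text
grip 0.03705820935963714 40.00434994697571
held 0.03716152570188588 40.3184312582016 Fz -2.6699059232738316
set at 0.0002 dF 5.83
t 19.75
{('dish', 'yellow'): array([0.4601, 0.2437, 0.047 ]), ('cap', 'yellow'): array([ 0.4535, -0.1914,  0.0194]), ('dish', 'green'): array([0., 0., 0.]), ('cap', 'green'): array([0.4623, 0.2485, 0.0184]), ('dish', 'blue'): array([0.4769, 0.0144, 0.0464]), ('cap', 'blue'): array([0.475 , 0.0146, 0.018 ]), ('dish', 'grey'): array([ 0.4529, -0.1926,  0.0473])}h.py:29: RuntimeWarning: Mean of empty slice.
  out[part,k]=fit(world(c,z)[b]),int(b.sum()),W[b][:,2].mean().round(4)
  ret = ret.dtype.type(ret / rcount)
```

Contact is now sensed at floor height. Next is red to the red dish, after which I'll re-measure the emptied green dish.

```bash
python3 - <<'E' 2>/dev/null
from h import *
carry((.6464,.1073),(.6328,-.1383))
m=measure("top"); print({k:m[k][0] for k in m})
g=m["dish","green"]
if g[0][2]>.045: carry((.4623,.2485),g[0][:2])
m=measure("top"); print({k:m[k][0] for k in m})
E
```

```text
grip 0.03719347285942338 40.359089970588684
held 0.03741669992088043 40.30596613883972 Fz -3.2001311771082577
set at 0.0002 dF 4.52
t 30.2083
{('dish', 'red'): array([ 0.6213, -0.1071,  0.0292]), ('dish', 'yellow'): array([0.467 , 0.2366, 0.0452]), ('dish', 'green'): array([0.643 , 0.1039, 0.0449]), ('cap', 'green'): array([0.4624, 0.2484, 0.0182]), ('dish', 'blue'): array([0.4769, 0.0145, 0.0464]), ('cap', 'blue'): array([0.4785, 0.0137, 0.0192]), ('dish', 'grey'): array([0.6152, 0.2537, 0.0218])}
{('dish', 'red'): array([ 0.6213, -0.1071,  0.0292]), ('dish', 'yellow'): array([0.467 , 0.2366, 0.0452]), ('dish', 'green'): array([0.6443, 0.1039, 0.0447]), ('cap', 'green'): array([0.4624, 0.2483, 0.0183]), ('dish', 'blue'): array([0.4769, 0.0145, 0.0464]), ('cap', 'blue'): array([0.4785, 0.0137, 0.0192]), ('dish', 'grey'): array([0.6163, 0.2547, 0.0213])}
```

```bash
python3 - <<'E' 2>/dev/null
from h import *
carry((.4623,.2484),(.6435,.1039))
carry((.453,-.192),(.4602,.2441))
set_joints([0.966, 0.342, 1.524, 0, 1.275, -0.146])
m=measure("top"); print({k:m[k][0] for k in m},observe()["t"])
a=[read_camera(n)["color"] for n in("top","side")]
cv2.imwrite("pics/end.png",cv2.resize(np.hstack(a)[:,:,::-1],(800,300)))
cv2.imwrite("pics/end_side.png",a[1][:,:,::-1])
E
```

```text
grip 0.03729956431547233 39.768235087394714
held 0.03679144624718441 40.25538504123688 Fz -2.240141119308186
set at 0.0002 dF 3.84
t 41.4
grip 0.03705608865089817 39.76891100406647
held 0.0370909193681929 40.29861509799957 Fz -2.9101941373105014
set at 0.0002 dF 5.4
t 53.2833
{('dish', 'red'): array([ 0.6323, -0.1383,  0.0461]), ('cap', 'red'): array([ 0.6358, -0.1374,  0.0186]), ('dish', 'yellow'): array([0.4599, 0.244 , 0.047 ]), ('cap', 'yellow'): array([0.4598, 0.2418, 0.0197]), ('dish', 'green'): array([0.6417, 0.1038, 0.0447]), ('cap', 'green'): array([0.6428, 0.1039, 0.019 ]), ('dish', 'blue'): array([0.4768, 0.015 , 0.0463]), ('cap', 'blue'): array([0.4785, 0.0137, 0.0192]), ('dish', 'grey'): array([ 0.4527, -0.1928,  0.0474])} 54.5583
```

View pics/end.png

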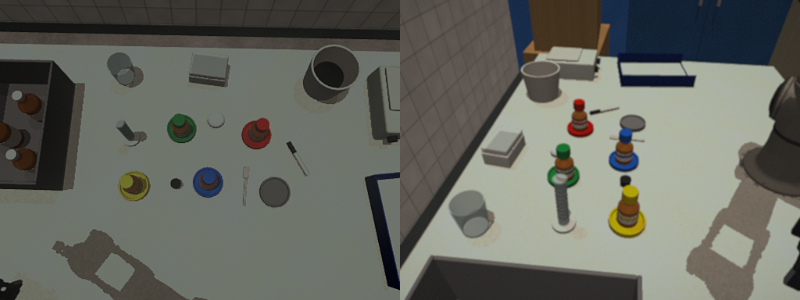

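All four bottles stand upright in dishes of their own colour: red (258,132), green (181,127), blue (208,181) and yellow (134,185). The grey dish (275,191) is empty and the cylinder is still standing.

```bash
python3 -c "
from bench import *
print(close_job())"
```

```text
the job is handed in; nothing more can be done
None
```

The job is handed in after about 55 s: each bottle stands upright in its own colour's dish, the grey dish is empty and the cylinder is undisturbed; one fault was that the first set-down (yellow, into the grey dish) was released up to about 10 mm above the floor after a false contact reading, though it stayed upright.

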